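# Change the block in the corner fixture and hold it on its stops

## Robot

A 6-joint arm with a two-finger parallel gripper is mounted at the origin on a cart in front of the work surface, level with it; the furniture and walls round the work are solid. World frame = base frame: x ahead of the robot, y to its left, z up, the work surface at z = 0. Lengths are in m, angles in rad, forces in N, time in s.
With the tool pointing down it reaches from about 0.375 to 0.9 m from the base axis. Payload 3.1 kg.
Tool frame: the origin (TCP) lies midway between the tips of the shut fingers; the grasp point (between the pads) lies 19 mm behind it; z points along the fingers, x is the direction in which the jaws open and shut, and the axes are right-handed (so a half turn about z gives the same grasp; the last joint's range is limited). The gripper opens to 85 mm and grips with 20 to 120 N. Pads are 22 mm wide; open, the fingers measure 114 mm over their backs; the gripper's body (76 mm by 85 mm) begins 54 mm behind the grasp point. The pads swing forward as they close: fully open they stand 13 mm farther back than shut.
Start: joints at [-1.302, 0.527, 1.433, -0, 1.181, -0.178], TCP at [0.271, -0.563, 0.231] pointing down, gripper open.
Joint ranges: [-3.08, 3.08], [-0.75, 2.2], [0.22, 2.44], [-1.43, 4.57], [0, 2.65], [-2.85, 2.85]. Speed limits (rad/s): [2.79, 2.79, 3.14, 3.14, 3.14, 3.14].

## Interface

Orientations are given as a rotation vector (axis times angle).
In Python, from plant import bot, snapshot, get_calibration gives the robot as it stands.
- The arm moves only by the tool move_arm, never from a script. Its argument "moves" is text: rows parted by semicolons, each of 6 numbers parted by spaces: the shift along the world's x, y, z in m, then the turn, a rotation vector about the world's x, y, z in rad. In form: tx ty tz wx wy wz; .... A call has 1 to 8 rows; each row shifts and turns the pose as measured when the row begins; what a row does not reach is not made up. A row lasts 1/10 s, in which the tool goes at most 50 mm and 8.59 degrees, less where a joint would pass 70% of its speed; a pose out of reach is approached as far as the arm can. A call is refused whole if a number of a shift passes 0.05 or a number of a turn 0.15, either way. A call with a gripper value outside its range is refused whole. "jaw" is the closure, from -1 (fully open) to 1 (shut), set as the call begins (left out, the last holds). The fingers move at their own pace and stop on an object; the grip force is fixed at half the most. Time passes only in rows, so rows that do not move let the fingers close. It gives the time, the measured TCP pose, the force and the opening at its end, in the units of the state.
- bot.get_state(): the state, without advancing time (a new reading comes with each control period).
- snapshot(name): name is "side" or "top"; returns the picture (400x640x3 uint8, blue, green, red); there is no depth.
- get_calibration(name): a dict with "mtx" (3x3 intrinsics, pixels), "R" (3x3) and "t" (3): a world point X has camera coordinates R X + t. Camera axes: x right, y down, z forward; pixel columns grow to the right and rows downward; lengths in m; the calibration is good to about 2 mm. A picture is of the moment at which its call begins. get_calibration takes no time and is no camera call.
- bot.finish_job(): hands the job in, once; it reports no verdict.
The state is a dict: "clock": time; "joint_pos": joint angles; "joint_vel": joint speeds; "tau": joint torques, N m; "position": TCP position; "orientation": TCP orientation; "contact_force": force on the tool from outside, world axes, zero at the start; "wrist_torque": the same for the moment, N m; "gripper_width": finger opening in m.
Only numpy, scipy, OpenCV 4.12 (cv2) and the standard library are available. Lean on these libraries where they do the work, as an engineer would, in place of code of your own. Each camera call takes 0.05 s, during which the arm holds its last target.

## Task

Swap the two metal blocks: the brass block now standing in the corner fixture is to end standing upright in the middle of the blue dust-cover base, and the plain aluminium blank that stands on that base is to stand upright on the fixture's plate, square to its fences. Push the blank into the corner so that it bears on both fences at once, and finish with it still gripped between the fingers and still pressed firmly into the corner (do not let go). Leave the other things on the bench where they are.

Things in the scene. Friction and masses are not known exactly. Their poses are not given: they have to be found in the camera images.
- fixture: corner fixture, fixed to the bench: grey square plate 130 x 130 x 10 mm (plate top 10 mm above the origin), with two low steel fences standing on it along its +x and +y edges. Origin at the centre of its underside; x points away from the robot within 0.4 rad, y to the left, z up. The inner faces of the fences are the planes x = +45 mm and y = +45 mm, so a block pressed home with its 50 mm side along x has its centre at x = 20, y = 27 mm (long side along y: x = 27, y = 20 mm)
- far_fence: the fixture's fence on its +x edge: steel bar 14 mm thick (x), 82 mm long (y), 14 mm tall, its top 24 mm above the bench; origin at the centre of its underside, axes as the fixture's
- left_fence: the fixture's fence on its +y edge: steel bar 82 mm long (x), 14 mm thick (y), 14 mm tall, its top 24 mm above the bench; origin at the centre of its underside, axes as the fixture's. The two fences do not meet: the corner between them is open
- brass_block: brass block with a dark ring and small holes on top, about 0.55 kg, 50 mm (its x) x 36 mm (its y) x 46 mm tall, sharp upright faces; origin at the centre of its underside, z up. At the start it stands loosely on the fixture's plate, clear of the fences
- blank: plain aluminium block with a thin scribed cross on top, about 0.25 kg (sliding on plate or fence it drags with up to 0.75 of the load, which can feel like a stop), 50 mm (its x) x 36 mm (its y) x 46 mm tall, sharp upright faces; origin at the centre of its underside, z up. At the start it stands near the middle of the blue base
- blue_base: low round pale-blue dust-cover base, 97 mm across, fixed to the bench (the green mat beside it is 2 mm thick, its top 2 mm above the bench); a block stands on it 14 mm above the bench (flat to at least 35 mm from the centre). Origin at the centre of its underside
- loupe: black eye loupe, 32 mm across, 28 mm tall, a loose bystander to be left alone; origin at the centre of its underside
- loupe_case: black oval case, 44 x 54 x 20 mm, a loose bystander to be left alone; origin at the centre of its underside
- small_pot: small red and cream pot, 22 mm across, 18 mm tall, a loose bystander to be left alone; origin at the centre of its underside
- parts_tray: round turquoise parts tray, 93 mm across, 15 mm tall, a loose bystander to be left alone; origin at the centre of its underside

How it is judged:
By the outcome, as a careful person would: the job done as asked, in the order asked, and still so for the second after the job is handed in, while the arm keeps its last pose, push and grip.
It also fails if it takes over 72 s, if anything falls off the work surface, if the arm or the gripper's body presses on something with over 40 N, if the wrist force passes 120 N, or if a joint passes its speed limit or range.

## Working session

There is one attempt and no reset: what is moved stays moved. The work goes in short steps, Python scripts to look and compute and a tool call to move; the robot and the scene stay as the last step left them, time stands still between calls to the robot, and variables do not carry over. Pictures are saved under pics/ and viewed, and the job is handed in when it is done.

Besides the shell and the picture viewer there is one more tool, called after "Call:" by a JSON object that holds its "name" and its "arguments", one argument or row to a line. move_arm: Moves the arm, as the interface text tells. Its arguments: {"type":"object","properties":{"moves":{"type":"string"},"jaw":{"type":"number"}},"required":["moves"]}

```bash
ls; mkdir -p pics; python3 - <<'E'
from plant import bot, snapshot, get_calibration
import cv2
for n in("side","top"):
    im=snapshot(n); cv2.imwrite(f"pics/{n}0.png",im)
    c=get_calibration(n); print(n,c)
print(bot.get_state())
E
```

```text
pics
side {'mtx': array([[387.9150391 ,   0.        , 320.29660712],
       [  0.        , 387.9150391 , 200.34324993],
       [  0.        ,   0.        ,   1.        ]]), 'R': array([[ 0.98304235, -0.18194475,  0.02288765],
       [-0.06760551, -0.4756    , -0.87705994],
       [ 0.17046182,  0.86063973, -0.47983541]]), 't': array([-0.61312629, -0.04514529,  1.00585093])}
top {'mtx': array([[391.23300444,   0.        , 322.87322051],
       [  0.        , 391.23300444, 196.01339057],
       [  0.        ,   0.        ,   1.        ]]), 'R': array([[ 0.05726634, -0.99835768,  0.00158717],
       [-0.97424469, -0.05623036, -0.21836992],
       [ 0.21810053,  0.01095895, -0.97586477]]), 't': array([-0.31073531,  0.56506389,  0.84096576])}
{'clock': 0.1, 'joint_pos': array([-1.30147265e+00,  5.28391852e-01,  1.43377025e+00, -2.34999363e-05,
        1.18140186e+00, -1.78531318e-01]), 'joint_vel': array([ 0.00165195, -0.00288667, -0.00453702, -0.00067994, -0.00098105,
       -0.00067514]), 'tau': array([ 2.64178352e-04, -4.43302560e+01, -1.78586984e+01, -2.20771335e-04,
        3.85727501e-03,  1.39228703e-05]), 'position': array([ 0.27047483, -0.56273002,  0.23042126]), 'orientation': array([-2.65816853e+00,  1.67197185e+00,  2.30873793e-03]), 'contact_force': array([0.25448543, 0.33281401, 0.49972819]), 'wrist_torque': array([-0.01298889, -0.01346214, -0.0554484 ]), 'gripper_width': 0.08552532221522721}
```

View pics/side0.png

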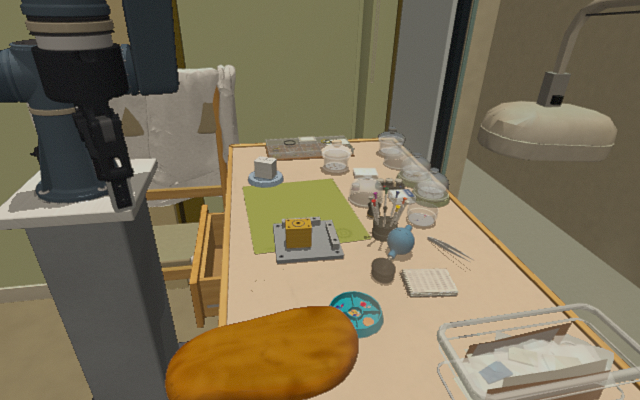

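View pics/top0.png

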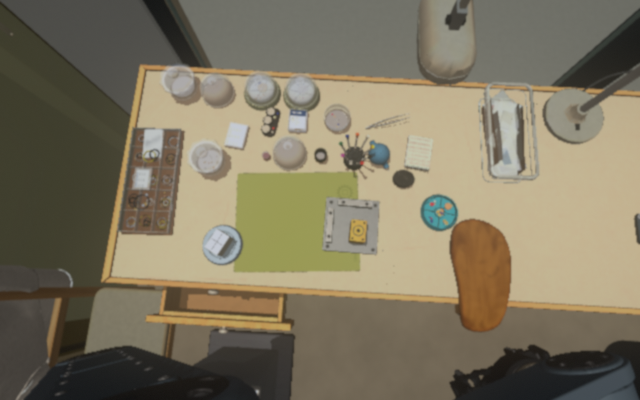

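The top view shows the brass block at about (358,231) on the fixture, and the blank at about (219,242) on the blue base. I'll zoom in on both.

```bash
python3 - <<'E'
import cv2
t=cv2.imread("pics/top0.png"); s=cv2.imread("pics/side0.png")
cv2.imwrite("pics/ztop_fix.png",cv2.resize(t[185:265,310:395],None,fx=7,fy=7,interpolation=cv2.INTER_CUBIC))
cv2.imwrite("pics/ztop_base.png",cv2.resize(t[215:275,190:255],None,fx=8,fy=8,interpolation=cv2.INTER_CUBIC))
cv2.imwrite("pics/zside.png",cv2.resize(s[145:270,235:365],None,fx=4.5,fy=4.5,interpolation=cv2.INTER_CUBIC))
E
```

```text
(no output)
```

View pics/ztop_fix.png

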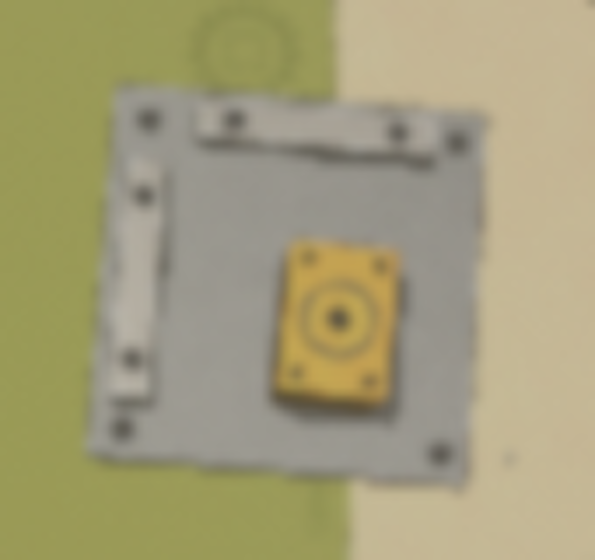

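View pics/ztop_base.png

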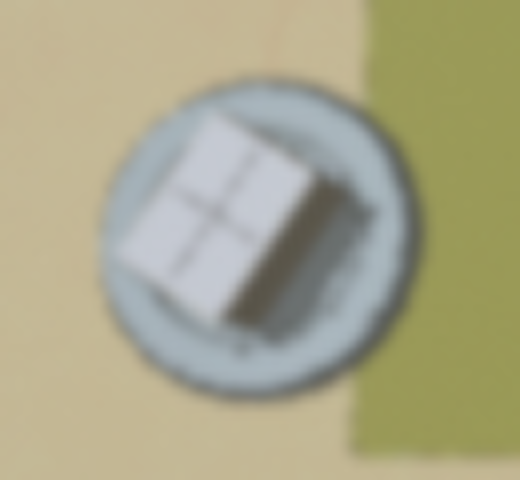

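View pics/zside.png

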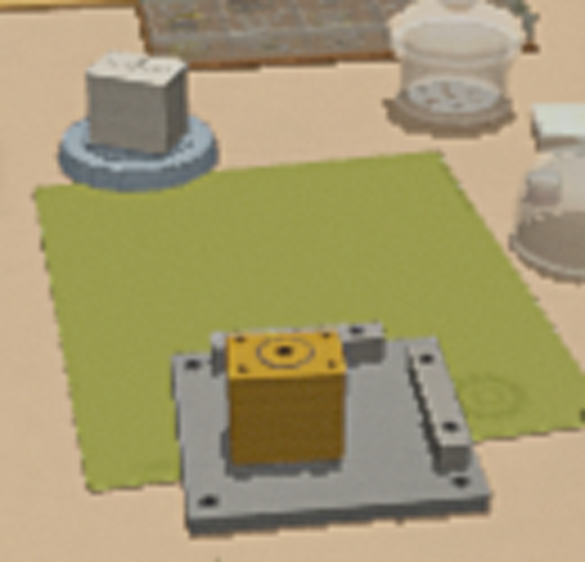

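```bash
cat > h.py <<'E'
import numpy as np, cv2
from plant import bot, snapshot, get_calibration
def ray(cam,uv,z):
    c=get_calibration(cam); uv=np.atleast_2d(np.array(uv,float))
    d=np.linalg.solve(c["mtx"],np.c_[uv,np.ones(len(uv))].T)
    d=(c["R"].T@d).T; o=-c["R"].T@c["t"]
    return o+d*((z-o[2])/d[:,2])[:,None]
def proj(cam,X):
    c=get_calibration(cam); X=np.atleast_2d(np.array(X,float))
    p=(c["mtx"]@(c["R"]@X.T+c["t"][:,None])).T
    return p[:,:2]/p[:,2:]
def rectfit(cam,mask,z):
    """largest contour -> world pts at height z -> min area rect: centre, sizes, angle of long side"""
    cs,_=cv2.findContours(mask.astype(np.uint8),cv2.RETR_EXTERNAL,cv2.CHAIN_APPROX_NONE)
    c=max(cs,key=cv2.contourArea)[:,0,:]
    return c
def unz(p,x0,y0,f): return [((a+.5)/f-.5+x0,(b+.5)/f-.5+y0) for a,b in p]
def box(W):
    (c,s,a)=cv2.minAreaRect((W[:,:2]*1000).astype(np.float32)); b=cv2.boxPoints((c,s,a))
    e=b[1]-b[0]; g=b[2]-b[1]
    if np.linalg.norm(g)>np.linalg.norm(e): e=g
    an=np.arctan2(e[1],e[0]); an=(an+np.pi/2)%np.pi-np.pi/2
    return np.array(c),s,an
E
python3 - <<'E'
from h import *
np.set_printoptions(precision=4,suppress=True)
Z=lambda p:unz(p,310,185,7)
def fix(P,cam,name):
    W=ray(cam,P,0.010)[:,:2] # order: far-left, far-right, near-right, near-left
    x=(W[0]+W[1]-W[2]-W[3]); y=(W[0]+W[3]-W[1]-W[2])
    print(name,W.mean(0),"ax",np.arctan2(x[1],x[0]),"ay",np.arctan2(-y[0],y[1]),np.linalg.norm(x)/2,np.linalg.norm(y)/2)
fix(Z([(148,120),(457,142),(440,455),(122,430)]),"top","screws")
fix(Z([(116,88),(487,116),(464,487),(91,459)]),"top","corners")
S=lambda p:unz(p,235,145,4.5)
# side: far-left is (192,365)=?; plate screws in side view
P=S([(192,364),(427,358),(461,481),(208,500)])
print("side screws",ray("side",P,0.010)[:,:2]); print("top screws",ray("top",Z([(148,120),(457,142),(440,455),(122,430)]),.01)[:,:2])
im=cv2.imread("pics/top0.png"); hsv=cv2.cvtColor(im,cv2.COLOR_BGR2HSV)
up=lambda r:cv2.resize(im[r[0]:r[1],r[2]:r[3]],None,fx=8,fy=8,interpolation=cv2.INTER_CUBIC)
def do(r,f,z,n):
    u=up(r); h=cv2.cvtColor(u,cv2.COLOR_BGR2HSV).astype(int); m=f(h,u.astype(int)).astype(np.uint8)
    m=cv2.morphologyEx(m,cv2.MORPH_CLOSE,np.ones((25,25)));m=cv2.morphologyEx(m,cv2.MORPH_OPEN,np.ones((15,15)))
    c=rectfit("top",m,z); W=ray("top",unz(c,r[2],r[0],8),z); print(n,box(W)); 
    M=cv2.moments(c); print(" centroid",ray("top",unz([(M['m10']/M['m00'],M['m01']/M['m00'])],r[2],r[0],8),z))
    cv2.drawContours(u,[c],-1,(0,0,255),1); cv2.imwrite(f"pics/c_{n}.png",u)
do((210,255,340,380),lambda h,u:(h[...,1]>120)&(h[...,2]>140)&(h[...,0]<30),.056,"brass")
do((215,275,190,255),lambda h,u:(h[...,2]>185)&(h[...,1]<25),.060,"blank")
do((215,275,190,255),lambda h,u:(h[...,0]>90)&(h[...,0]<130)&(h[...,2]>110),.012,"base")
for n,p,z in(("brass ring",unz([(338,318)],310,185,7),.056),("blank cross",unz([(216,214)],190,215,8),.06)): print(n,ray("top",p,z))
for n,p,z in(("brass ring side",S([(285,352)]),.056),("blank corners side",S([(88,72),(118,52),(188,60),(160,82)]),.06)): print(n,ray("side",p,z))
E
```

```text
screws [ 0.5257 -0.3495] ax -0.026892469439966746 ay -0.01786408592795254 0.10836038820819502 0.10800614521694366
corners [ 0.5256 -0.3487] ax -0.022371135476182146 ay -0.018287281644759366 0.12900437023281053 0.128183084202769
side screws [[ 0.4755 -0.294 ]
 [ 0.5872 -0.3051]
 [ 0.5816 -0.4046]
 [ 0.473  -0.4015]]
top screws [[ 0.5806 -0.2971]
 [ 0.579  -0.4049]
 [ 0.4704 -0.4022]
 [ 0.4726 -0.294 ]]
brass (array([ 507.4069, -361.746 ]), (35.61366653442383, 48.69462966918945), np.float32(-0.069275856))
 centroid [[ 0.5071 -0.3618  0.056 ]]
blank (array([464.5455, -41.5113]), (36.78062057495117, 49.19783020019531), np.float32(-0.4921857))
 centroid [[ 0.4641 -0.0423  0.06  ]]
base (array([462.0687, -43.8727]), (88.53356170654297, 89.47871398925781), np.float32(-0.03469014))
 centroid [[ 0.4617 -0.0439  0.012 ]]
brass ring [[ 0.5087 -0.362   0.056 ]]
blank cross [[ 0.4641 -0.0441  0.06  ]]
brass ring side [[ 0.5111 -0.3627  0.056 ]]
blank corners side [[ 0.4381 -0.0507  0.06  ]
 [ 0.4567 -0.0225  0.06  ]
 [ 0.4966 -0.0401  0.06  ]
 [ 0.4781 -0.0707  0.06  ]]
```

Call:
{"name": "move_arm", "arguments": {
  "moves": "0 0.03 0.01 0 0 0; 0.01 0.05 0 0 0 -0.13; 0.02 0.05 0 0 0 -0.13; 0.02 0.05 0 0 0 -0.13; 0.02 0.05 0 0 0 -0.13; 0.02 0.05 0 0 0 -0.13; 0.02 0.05 0 0 0 -0.13; 0.02 0.05 -0.01 0 0 -0.13",
  "jaw": -1
}}

```text
clock: 0.9
position: [0.3863, -0.2116, 0.23]
orientation: [-1.617, 2.692, 0.001]
contact_force: [1.2, 0.3, -0.4]
gripper_width: 0.0857
```

Call:
{"name": "move_arm", "arguments": {
  "moves": "0.02 0.045 -0.02 0 0 0; 0.02 0.045 -0.03 0 0 0; 0.02 0.045 -0.03 0 0 0; 0.015 0.03 -0.02 0 0 0; 0 0 0 0 0 0"
}}

```text
clock: 1.4
position: [0.4553, -0.054, 0.1375]
orientation: [-1.621, 2.689, -0.003]
contact_force: [-1.1, 0.2, -0.7]
gripper_width: 0.0854
```

```bash
python3 - <<'E'
from h import *
for n in("side","top"): cv2.imwrite(f"pics/{n}1.png",snapshot(n))
s=cv2.imread("pics/side1.png");t=cv2.imread("pics/top1.png")
cv2.imwrite("pics/z1.png",np.hstack([cv2.resize(s[100:220,210:340],(520,480)),cv2.resize(t[190:310,170:240],(280,480))]))
st=bot.get_state();print(st["position"],st["orientation"],st["joint_pos"])
E
```

```text
[ 0.45557778 -0.05690453  0.13917558] [-1.61676534  2.69007828 -0.00741575] [-3.68114904e-01  4.60931809e-01  1.93386974e+00 -7.45656551e-04
  7.41194319e-01  1.69170199e+00]
```

View pics/z1.png

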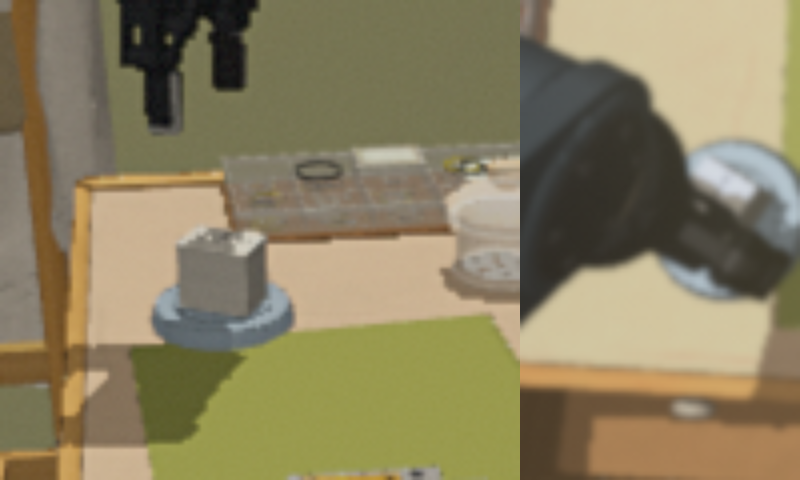

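The side crop shows the gripper above and slightly nearer than the blank, with the blank clear below it at crop pixel (222,275). I'll descend.

Call:
{"name": "move_arm", "arguments": {
  "moves": "0.01 0.013 -0.03 0 0 0; 0 0 -0.02 0 0 0; 0 0 0 0 0 0"
}}

```text
clock: 1.8
position: [0.4683, -0.048, 0.0908]
orientation: [-1.609, 2.689, -0.019]
contact_force: [-0.9, -0.7, 0.3]
gripper_width: 0.0855
```

Call:
{"name": "move_arm", "arguments": {
  "moves": "-0.003 0.004 -0.02 0 0 0; 0 0 -0.02 0 0 0; 0 0 -0.013 0 0 0; 0 0 -0.007 0 0 0; 0 0 0 0 0 0"
}}

```text
clock: 2.3
position: [0.4692, -0.0519, 0.0353]
orientation: [-1.592, 2.69, -0.035]
contact_force: [0.2, -0.4, 0.0]
gripper_width: 0.0854
```

```bash
cat >> h.py <<'E'
from scipy.spatial.transform import Rotation as Ro
def delta(x,y,z,yaw):
    s=bot.get_state(); a=yaw/2
    Rt=Ro.from_matrix(np.array([[np.cos(yaw),np.sin(yaw),0],[np.sin(yaw),-np.cos(yaw),0],[0,0,-1]]))
    d=(Rt*Ro.from_rotvec(s["orientation"]).inv()).as_rotvec()
    np.set_printoptions(precision=4,suppress=True)
    Rc=Ro.from_rotvec(s["orientation"]).as_matrix()
    print("d",np.array([x,y,z])-s["position"],"rot",d,"yaw now",round(np.arctan2(Rc[1,0],Rc[0,0]),4),"F",s["contact_force"],"T",s["wrist_torque"],"w",round(s["gripper_width"],4),"pos",s["position"],"j",s["joint_pos"],round(s["clock"],2))
E
python3 -c "
from h import *; delta(.465,-.044,.029,-2.07)"
```

```text
d [-0.0042  0.0079 -0.0063] rot [0.0113 0.0243 0.0028] yaw now -2.0728 F [ 0.1945 -0.3685  0.02  ] T [-0.0381  0.0506 -0.0207] w 0.0854 pos [ 0.4692 -0.0519  0.0353] j [-0.346   0.6793  1.9774 -0.0055  0.4581  1.7317] 2.3
```

Call:
{"name": "move_arm", "arguments": {
  "moves": "-0.004 0.008 -0.006 0.011 0.024 0; 0 0 0 0 0 0"
}}

```text
clock: 2.5
position: [0.466, -0.0448, 0.0308]
orientation: [-1.597, 2.704, -0.002]
contact_force: [-0.2, 0.7, -0.3]
gripper_width: 0.0854
```

```bash
python3 -c "
from h import *; delta(.465,-.044,.029,-2.07)
t=snapshot('top');s=snapshot('side')
cv2.imwrite('pics/z2.png',np.hstack([cv2.resize(s[130:210,225:315],(540,480)),cv2.resize(t[210:280,180:260],(250,480))[:,:]]))"
```

```text
d [-0.001   0.0008 -0.0018] rot [0.0006 0.0016 0.005 ] yaw now -2.075 F [-0.1566  0.6994 -0.272 ] T [ 0.0053 -0.0192  0.0284] w 0.0854 pos [ 0.466  -0.0448  0.0308] j [-0.3353  0.6904  1.9709 -0.0001  0.4786  1.7397] 2.5
```

View pics/z2.png

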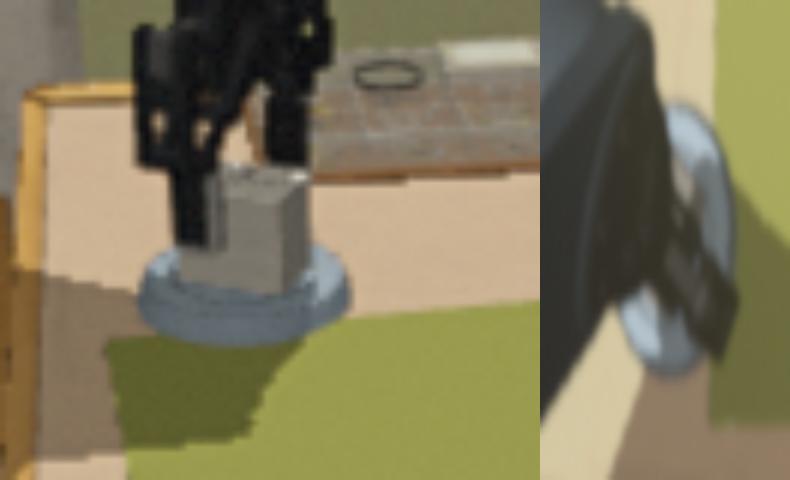

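The blank sits between the open fingers (side crop, about (245,225)), so I'll close on it.

Call:
{"name": "move_arm", "arguments": {
  "moves": "0 0 -0.001 0 0 0; 0 0 0 0 0 0; 0 0 0 0 0 0; 0 0 0 0 0 0; 0 0 0 0 0 0; 0 0 0 0 0 0",
  "jaw": 1
}}

```text
clock: 3.2
position: [0.4671, -0.0449, 0.031]
orientation: [-1.597, 2.701, -0.007]
contact_force: [0.2, 0.5, 0.6]
gripper_width: 0.0351
```

```bash
python3 -c "
from h import *; delta(.465,-.044,.029,-2.07)"
```

```text
d [-0.0021  0.0009 -0.002 ] rot [0.0022 0.0054 0.0034] yaw now -2.0734 F [0.1883 0.5214 0.6112] T [-0.0324 -0.0232 -0.0347] w 0.0351 pos [ 0.4671 -0.0449  0.031 ] j [-0.3345  0.6898  1.9707 -0.0006  0.4753  1.7395] 3.2
```

Call:
{"name": "move_arm", "arguments": {
  "moves": "0 0 0.03 0 0 0; 0 0 0.04 0 0 0; 0.005 -0.03 0.02 0 0 0.12; 0.005 -0.04 0 0 0 0.12; 0.005 -0.04 0 0 0 0.12; 0.005 -0.03 0 0 0 0.12; 0 0 0 0 0 0"
}}

```text
clock: 3.9
position: [0.4837, -0.1878, 0.1221]
orientation: [2.219, -2.216, 0.002]
contact_force: [-0.1, 0.3, -2.2]
gripper_width: 0.0353
```

```bash
python3 -c "
from h import *; delta(.49,-.19,.019,-1.59)
t=snapshot('top');s=snapshot('side')
cv2.imwrite('pics/z3.png',np.hstack([cv2.resize(s[100:260,200:340],(420,480)),cv2.resize(t[190:290,180:280],(380,480))]))
cv2.imwrite('pics/top3.png',t);cv2.imwrite('pics/side3.png',s)"
```

```text
d [ 0.0063 -0.0022 -0.1031] rot [ 0.0051 -0.0034 -0.0205] yaw now -1.5695 F [-0.1452  0.3409 -2.1657] T [ 0.0603  0.0007 -0.0014] w 0.0353 pos [ 0.4837 -0.1878  0.1221] j [-0.5823  0.5519  1.7967 -0.0086  0.793   0.9932] 3.9
```

View pics/z3.png

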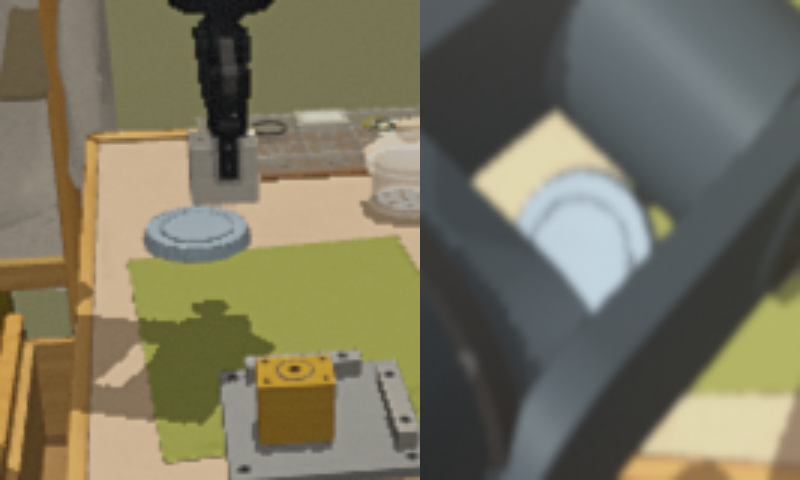

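The blank is held upright in the side crop at (225,165), and the empty base is visible at (197,232). I'll park the blank on the mat.

Call:
{"name": "move_arm", "arguments": {
  "moves": "0.003 -0.002 -0.03 0.005 -0.003 -0.02; 0.003 0 -0.03 0 0 0; 0 0 -0.02 0 0 0; 0 0 -0.01 0 0 0; 0 0 0 0 0 0"
}}

```text
clock: 4.5
position: [0.4837, -0.1777, 0.0279]
orientation: [2.198, -2.243, -0.025]
contact_force: [-0.4, 0.2, -2.0]
gripper_width: 0.0352
```

```bash
python3 -c "
from h import *; delta(.49,-.19,.019,-1.59)
s=cv2.imread('pics/side3.png'); h=cv2.cvtColor(s,cv2.COLOR_BGR2HSV)
m=((h[...,0]>95)&(h[...,0]<125)&(h[...,1]>30)&(h[...,2]>70)).astype(np.uint8)
m[:165]=0;m[195:]=0;m[:,:240]=0;m[:,290:]=0
m=cv2.morphologyEx(m,cv2.MORPH_CLOSE,np.ones((5,5)))
ys,xs=np.nonzero(m);print(xs.min(),xs.max(),ys.min(),ys.max())
c=max(cv2.findContours(m,cv2.RETR_EXTERNAL,cv2.CHAIN_APPROX_NONE)[0],key=cv2.contourArea)
# silhouette of a cylinder r=48.5mm: compare extremes for candidates
a=np.linspace(0,2*np.pi,200)
for X,Y in((.462,-.044),(.465,-.045),(.46,-.046)):
  P=np.vstack([proj('side',np.c_[X+.0485*np.cos(a),Y+.0485*np.sin(a),0*a+z]) for z in(0,.012)])
  print(X,Y,P.min(0),P.max(0))
t=cv2.imread('pics/top0.png')
"
```

```text
d [ 0.0063 -0.0123 -0.0089] rot [-0.0103 -0.0118  0.0008] yaw now -1.5909 F [-0.426   0.1563 -1.9795] T [ 0.0101 -0.0093 -0.0007] w 0.0352 pos [ 0.4837 -0.1777  0.0279] j [-0.5706  0.7233  1.8402  0.0041  0.5936  1.0169] 4.5
249 282 169 186
0.462 -0.044 [245.7853 168.38  ] [282.4076 187.9229]
0.465 -0.045 [246.9359 168.4674] [283.551 188.024]
0.46 -0.046 [245.0337 168.7088] [281.7406 188.3179]
```

Call:
{"name": "move_arm", "arguments": {
  "moves": "0.003 -0.008 -0.005 -0.01 -0.012 0; 0 0 -0.003 0 0 0; 0 0 0 0 0 0"
}}

```text
clock: 4.8
position: [0.4874, -0.1853, 0.0209]
orientation: [-2.2, 2.242, -0.004]
contact_force: [-1.2, -0.9, -3.1]
gripper_width: 0.0352
```

```bash
python3 -c "
from h import *; delta(.49,-.19,.019,-1.59)"
```

```text
d [ 0.0026 -0.0047 -0.0019] rot [ 0.0013  0.0024 -0.0004] yaw now -1.5896 F [-1.186  -0.9229 -3.083 ] T [0.0298 0.0067 0.0127] w 0.0352 pos [ 0.4874 -0.1853  0.0209] j [-0.578   0.7373  1.8392  0.0005  0.5624  1.0112] 4.8
```

Call:
{"name": "move_arm", "arguments": {
  "moves": "0 0 -0.002 0 0 0; 0 0 -0.001 0 0 0; 0 0 0 0 0 0"
}}

```text
clock: 5.1
position: [0.4882, -0.186, 0.0194]
orientation: [-2.199, 2.242, -0.008]
contact_force: [-0.2, 0.1, -2.3]
gripper_width: 0.0352
```

Call:
{"name": "move_arm", "arguments": {
  "moves": "0 0 -0.002 0 0.002 0; 0 0 -0.001 0 0 0; 0 0 0 0 0 0"
}}

```text
clock: 5.4
position: [0.4885, -0.1862, 0.0195]
orientation: [-2.199, 2.243, -0.009]
contact_force: [0.2, 0.1, -2.1]
gripper_width: 0.0351
```

Call:
{"name": "move_arm", "arguments": {
  "moves": "0 0 -0.004 0 0.002 0; 0 0 -0.002 0 0 0"
}}

```text
clock: 5.6
position: [0.4887, -0.1864, 0.0191]
orientation: [2.199, -2.243, 0.01]
contact_force: [-1.5, 1.2, 6.6]
gripper_width: 0.0352
```

Call:
{"name": "move_arm", "arguments": {
  "moves": "0 0 0 0 0 0; 0 0 0 0 0 0; 0 0 0 0 0 0; 0 0 0 0 0 0; 0 0 0 0 0 0; 0 0 0 0 0 0",
  "jaw": -1
}}

```text
clock: 6.2
position: [0.49, -0.1873, 0.0191]
orientation: [2.199, -2.243, 0.015]
contact_force: [-0.4, 0.2, -0.9]
gripper_width: 0.0853
```

Call:
{"name": "move_arm", "arguments": {
  "moves": "0 0 0.02 0 0 0; 0 0 0.04 0 0 0; 0 0 0.03 0 0 0; 0.005 -0.04 0 0 0 -0.03; 0.005 -0.05 0 0 0 0; 0.005 -0.04 0 0 0 0; 0.003 -0.03 0 0 0 0; 0 0 0 0 0 0"
}}

```text
clock: 7.0
position: [0.5064, -0.3511, 0.1115]
orientation: [2.167, -2.271, 0.009]
contact_force: [-0.3, -0.2, 0.1]
gripper_width: 0.0857
```

```bash
python3 -c "
from h import *; delta(.5085,-.362,.024,-1.63)
t=snapshot('top');s=snapshot('side')
cv2.imwrite('pics/z4.png',np.hstack([cv2.resize(s[130:270,230:370],(400,400)),cv2.resize(t[180:280,180:280],(400,400))]))
cv2.imwrite('pics/top4.png',t);cv2.imwrite('pics/side4.png',s)"
```

```text
d [ 0.0021 -0.0109 -0.0875] rot [ 0.0057  0.0023 -0.0122] yaw now -1.6179 F [-0.2547 -0.1977  0.061 ] T [ 0.0365 -0.0456  0.0226] w 0.0857 pos [ 0.5064 -0.3511  0.1115] j [-0.7862  0.6651  1.5589 -0.003   0.9118  0.8335] 7.0
```

View pics/z4.png

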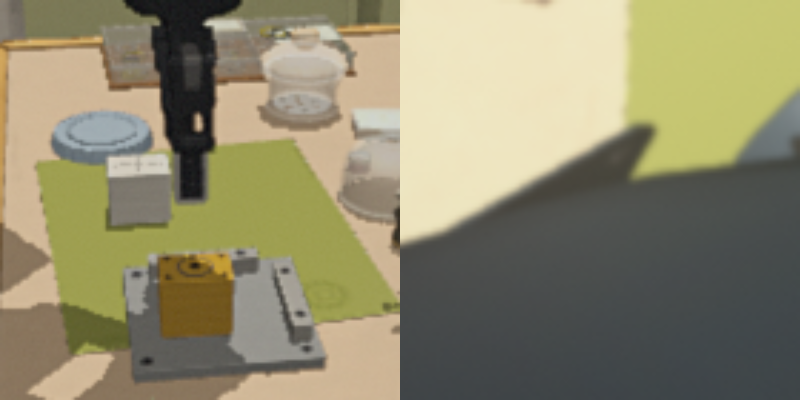

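The blank stands upright on the mat at (140,190) in the left crop, and the base is empty at (102,135). Now I'll descend on the brass block.

Call:
{"name": "move_arm", "arguments": {
  "moves": "0.002 -0.012 -0.02 0.006 0.002 -0.012; 0 0 -0.03 0 0 0; 0 0 -0.015 0 0 0; 0 0 0 0 0 0"
}}

```text
clock: 7.5
position: [0.5056, -0.3515, 0.0437]
orientation: [-2.16, 2.278, 0.02]
contact_force: [0.3, 0.7, 0.1]
gripper_width: 0.0856
```

```bash
python3 -c "
from h import *; delta(.509,-.362,.024,-1.63)"
```

```text
d [ 0.0034 -0.0105 -0.0197] rot [-0.0109 -0.007  -0.0057] yaw now -1.6243 F [0.3245 0.7256 0.1256] T [-0.041  -0.0289 -0.0435] w 0.0856 pos [ 0.5056 -0.3515  0.0437] j [-0.79    0.7705  1.576   0.0036  0.8078  0.8318] 7.5
```

Call:
{"name": "move_arm", "arguments": {
  "moves": "0.003 -0.011 0 -0.011 -0.007 -0.005; 0 -0.001 -0.01 0 0 0; 0 -0.001 -0.007 0 0 0; 0 0 0 0 0 0"
}}

```text
clock: 7.9
position: [0.5096, -0.3631, 0.0274]
orientation: [2.158, -2.283, 0.002]
contact_force: [-1.0, 0.5, -0.6]
gripper_width: 0.0856
```

```bash
python3 -c "
from h import *; delta(.509,-.362,.024,-1.63)
t=snapshot('top');s=snapshot('side')
cv2.imwrite('pics/z5.png',cv2.resize(s[170:270,250:370],(720,600)))"
```

```text
d [-0.0006  0.0011 -0.0034] rot [ 0.0012  0.001  -0.0033] yaw now -1.6267 F [-0.9616  0.5125 -0.636 ] T [-0.0424 -0.0249  0.0064] w 0.0856 pos [ 0.5096 -0.3631  0.0274] j [-0.7973  0.801   1.564  -0.0002  0.775   0.8295] 7.9
```

View pics/z5.png

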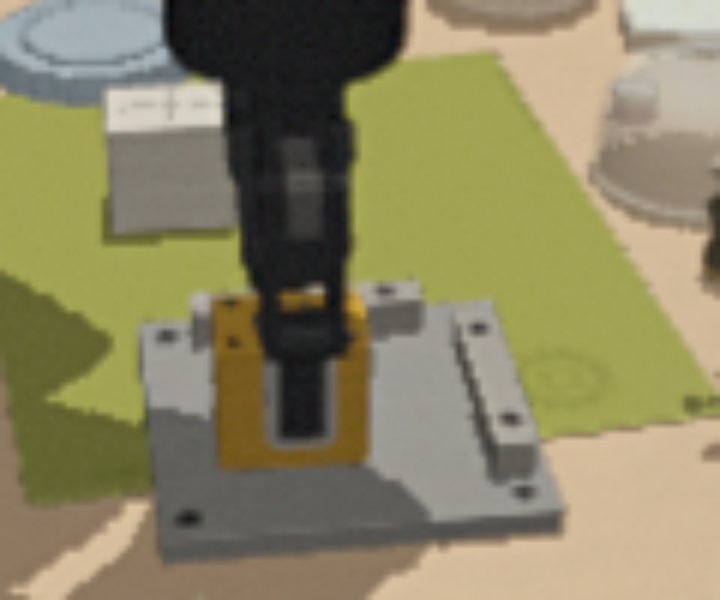

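The near finger is centred in front of the brass block's face (302,410), so I'll close.

Call:
{"name": "move_arm", "arguments": {
  "moves": "0 0 -0.002 0 0 0; 0 0 0 0 0 0; 0 0 0 0 0 0; 0 0 0 0 0 0; 0 0 0 0 0 0; 0 0 0 0 0 0",
  "jaw": 1
}}

```text
clock: 8.6
position: [0.5102, -0.3633, 0.0271]
orientation: [-2.158, 2.283, -0.006]
contact_force: [-0.5, -0.1, 0.4]
gripper_width: 0.0349
```

```bash
python3 -c "
from h import *; delta(.509,-.362,.024,-1.63)"
```

```text
d [-0.0012  0.0013 -0.0031] rot [ 0.0025  0.0027 -0.0032] yaw now -1.6268 F [-0.5356 -0.1084  0.3923] T [ 0.0873  0.0431 -0.0237] w 0.0349 pos [ 0.5102 -0.3633  0.0271] j [-0.797   0.8014  1.5642  0.0003  0.7724  0.8296] 8.6
```

Call:
{"name": "move_arm", "arguments": {
  "moves": "0 0 0.02 0 0 0; 0 0 0.04 0 0 0; 0 0 0.04 0 0 0; 0 0 0.03 0 0 0; 0 0 0 0 0 0"
}}

```text
clock: 9.1
position: [0.5046, -0.3583, 0.1528]
orientation: [2.158, -2.282, -0.024]
contact_force: [-0.1, -0.4, -6.3]
gripper_width: 0.0351
```

```bash
python3 -c "
from h import *; delta(.463,-.044,.13,-1.63)
t=snapshot('top');s=snapshot('side')
cv2.imwrite('pics/top6.png',t);cv2.imwrite('pics/side6.png',s)
cv2.imwrite('pics/z6.png',np.hstack([cv2.resize(s[130:270,230:370],(400,400)),cv2.resize(t[180:280,180:280],(400,400))]))"
```

```text
d [-0.0416  0.3143 -0.0228] rot [-0.0105 -0.0107 -0.0031] yaw now -1.627 F [-0.1178 -0.3725 -6.2745] T [-0.0947 -0.0761  0.0414] w 0.0351 pos [ 0.5046 -0.3583  0.1528] j [-0.7976  0.6186  1.5086 -0.0004  1.0294  0.8295] 9.1
```

View pics/z6.png

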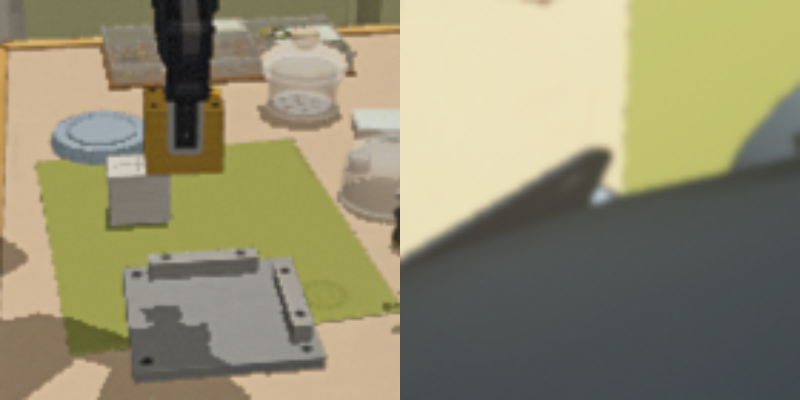

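```bash
python3 -c "
from h import *
s=cv2.imread('pics/side4.png'); t=cv2.imread('pics/top0.png')
u=cv2.resize(s[160:195,240:290],None,fx=12,fy=12,interpolation=cv2.INTER_CUBIC)
cv2.imwrite('pics/zb.png',u)
print(ray('side',[(265.7,175.3)],.014))
im=t[210:280,185:260]; u=cv2.resize(im,None,fx=8,fy=8,interpolation=cv2.INTER_CUBIC).astype(int)
m=((u[...,0]-u[...,2])>-8).astype(np.uint8)
m=cv2.morphologyEx(m,cv2.MORPH_CLOSE,np.ones((45,45)));m=cv2.morphologyEx(m,cv2.MORPH_OPEN,np.ones((31,31)))
c=max(cv2.findContours(m,cv2.RETR_EXTERNAL,cv2.CHAIN_APPROX_NONE)[0],key=cv2.contourArea)
v=u.astype(np.uint8).copy();cv2.drawContours(v,[c],-1,(0,0,255),1);cv2.imwrite('pics/zb2.png',v)
W=ray('top',unz(c[:,0],185,210,8),.010)
print(cv2.fitEllipse((W[:,:2]*1000).astype(np.float32)),cv2.minEnclosingCircle((W[:,:2]*1000).astype(np.float32)))
"
```

```text
[[ 0.46611073 -0.04595701  0.014     ]]
((462.2964172363281, -43.77517318725586), (92.33648681640625, 92.73532104492188), 120.780029296875) ((462.20855712890625, -43.76532745361328), 46.790401458740234)
```

View pics/zb.png

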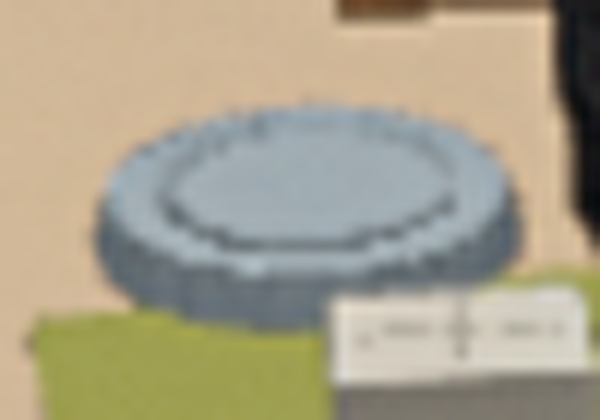

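View pics/zb2.png

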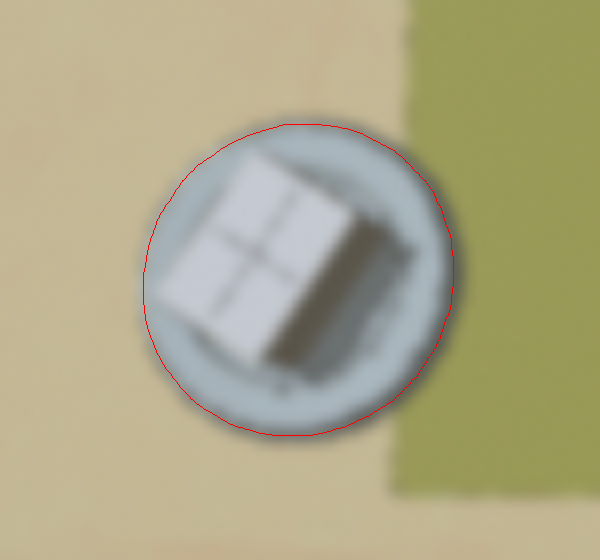

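Call:
{"name": "move_arm", "arguments": {
  "moves": "-0.005 0.04 0 -0.01 -0.01 0; -0.006 0.05 0 0 0 0; -0.006 0.05 0 0 0 0; -0.006 0.05 0 0 0 0; -0.006 0.05 0 0 0 0; -0.006 0.04 0 0 0 0; -0.005 0.03 0 0 0 0; 0 0 0 0 0 0"
}}

```text
clock: 10.0
position: [0.4457, -0.0396, 0.1292]
orientation: [2.139, -2.279, -0.07]
contact_force: [-0.5, 0.1, -5.4]
gripper_width: 0.0348
```

```bash
python3 -c "
from h import *; delta(.464,-.045,.031,-1.63)"
```

```text
d [ 0.0183 -0.0054 -0.0982] rot [-0.0226 -0.0416  0.0042] yaw now -1.6347 F [-0.5022  0.1118 -5.3999] T [0.0087 0.0149 0.0109] w 0.0348 pos [ 0.4457 -0.0396  0.1292] j [-0.3444  0.4833  1.9356  0.0105  0.7696  1.2821] 10.0
```

Call:
{"name": "move_arm", "arguments": {
  "moves": "0.018 -0.005 -0.01 -0.022 -0.042 0.004; 0 0 -0.03 0 0 0; 0 0 -0.025 0 0 0; 0 0 0 0 0 0"
}}

```text
clock: 10.4
position: [0.4609, -0.0432, 0.0568]
orientation: [2.157, -2.279, -0.01]
contact_force: [0.0, 0.3, -6.3]
gripper_width: 0.0349
```

```bash
python3 -c "
from h import *; delta(.464,-.045,.031,-1.63)"
```

```text
d [ 0.0031 -0.0018 -0.0258] rot [-0.0021 -0.0071 -0.004 ] yaw now -1.626 F [ 0.001   0.2873 -6.3166] T [0.015  0.0424 0.0176] w 0.0349 pos [ 0.4609 -0.0432  0.0568] j [-0.3353  0.6336  1.9681 -0.0007  0.5474  1.2912] 10.4
```

Call:
{"name": "move_arm", "arguments": {
  "moves": "0.003 -0.002 -0.012 -0.002 -0.007 -0.004; 0 0 -0.006 0 0 0; 0 0 -0.003 0 0 0; 0 0 0 0 0 0"
}}

```text
clock: 10.8
position: [0.4628, -0.0462, 0.0334]
orientation: [2.151, -2.286, -0.008]
contact_force: [-0.4, 0.6, -5.6]
gripper_width: 0.0348
```

```bash
python3 -c "
from h import *; delta(.464,-.045,.031,-1.63)"
```

```text
d [ 0.0012  0.0012 -0.0024] rot [-0.0017 -0.0055  0.0016] yaw now -1.6316 F [-0.4214  0.5533 -5.6296] T [-0.0121 -0.0101  0.0199] w 0.0348 pos [ 0.4628 -0.0462  0.0334] j [-0.3403  0.6843  1.9724 -0.0004  0.4907  1.2916] 10.8
```

Call:
{"name": "move_arm", "arguments": {
  "moves": "0.001 0.001 -0.003 -0.002 -0.005 0; 0 0 -0.003 0 0 0; 0 0 -0.002 0 0 0"
}}

```text
clock: 11.1
position: [0.4644, -0.0455, 0.0311]
orientation: [-2.152, 2.287, -0.007]
contact_force: [-1.5, 0.0, -0.0]
gripper_width: 0.0348
```

```bash
python3 -c "
from h import *; delta(.464,-.045,.031,-1.63)"
```

```text
d [-0.0004  0.0005 -0.0001] rot [0.0024 0.0042 0.0013] yaw now -1.6313 F [-1.5057  0.0093 -0.0457] T [ 0.054   0.3317 -0.0005] w 0.0348 pos [ 0.4644 -0.0455  0.0311] j [-0.3374  0.6886  1.9767 -0.0019  0.4715  1.2956] 11.1
```

Call:
{"name": "move_arm", "arguments": {
  "moves": "0 0 -0.003 0.002 0.004 0; 0 0 -0.001 0 0 0"
}}

```text
clock: 11.3
position: [0.4649, -0.0457, 0.0316]
orientation: [-2.152, 2.286, -0.008]
contact_force: [0.5, 0.4, -6.3]
gripper_width: 0.0348
```

Call:
{"name": "move_arm", "arguments": {
  "moves": "0 0 0 0 0 0; 0 0 0 0 0 0; 0 0 0 0 0 0; 0 0 0 0 0 0; 0 0 0 0 0 0; 0 0 0 0 0 0",
  "jaw": -1
}}

```text
clock: 11.9
position: [0.4676, -0.0463, 0.0336]
orientation: [-2.15, 2.283, -0.018]
contact_force: [0.5, 0.6, 0.6]
gripper_width: 0.0857
```

Call:
{"name": "move_arm", "arguments": {
  "moves": "0 0 0.02 0 0 0; 0 0 0.04 0 0 0; 0 0 0.04 0 0 0; 0.005 -0.04 0 0 0 0.02; 0.007 -0.045 0 0 0 0.02; 0.007 -0.04 0 0 0 0; 0.004 -0.02 0 0 0 0; 0 0 0 0 0 0"
}}

```text
clock: 12.7
position: [0.4899, -0.1955, 0.1372]
orientation: [-2.204, 2.235, -0.018]
contact_force: [-0.0, 0.3, 0.0]
gripper_width: 0.0854
```

```bash
python3 -c "
from h import *; delta(.4887,-.1865,.019,-1.59)
t=snapshot('top');s=snapshot('side')
cv2.imwrite('pics/top7.png',t);cv2.imwrite('pics/side7.png',s)
cv2.imwrite('pics/z7.png',np.hstack([cv2.resize(s[130:270,230:370],(400,400)),cv2.resize(t[180:280,180:280],(400,400))]))"
```

```text
d [-0.0012  0.009  -0.1182] rot [ 0.006   0.0099 -0.0052] yaw now -1.5848 F [-0.0499  0.3339  0.0374] T [ 0.0403 -0.0011 -0.0339] w 0.0854 pos [ 0.4899 -0.1955  0.1372] j [-0.5921  0.5314  1.7739  0.0008  0.8247  0.9922] 12.7
```

View pics/z7.png

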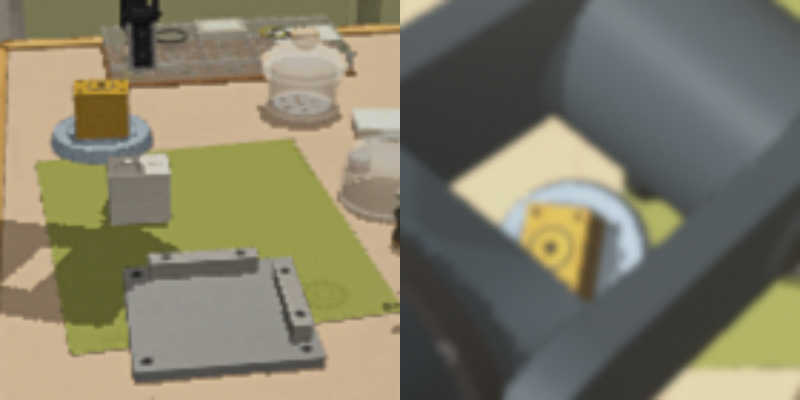

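The brass block stands upright on the base (left crop (102,110), right crop ring at (550,247)). I'll check its centring and refine the fixture pose from this clear side view.

```bash
python3 -c "
from h import *
print('brass top',ray('top',unz([(150,247)],180,180,4),.06),'side',ray('side',unz([(101,87)],230,130,400/140),.06))
s=cv2.imread('pics/side7.png')
cv2.imwrite('pics/zf.png',cv2.resize(s[210:270,268:348],None,fx=9,fy=9,interpolation=cv2.INTER_CUBIC))
cv2.imwrite('pics/zg.png',cv2.resize(s[150:215,240:300],None,fx=9,fy=9,interpolation=cv2.INTER_CUBIC))
"
```

```text
brass top [[ 0.46407397 -0.04543329  0.06      ]] side [[ 0.46609015 -0.05109649  0.06      ]]
```

View pics/zf.png

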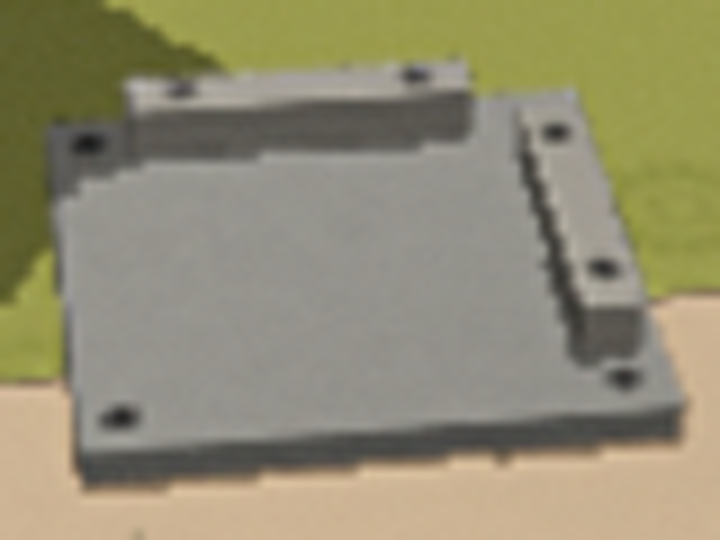

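View pics/zg.png

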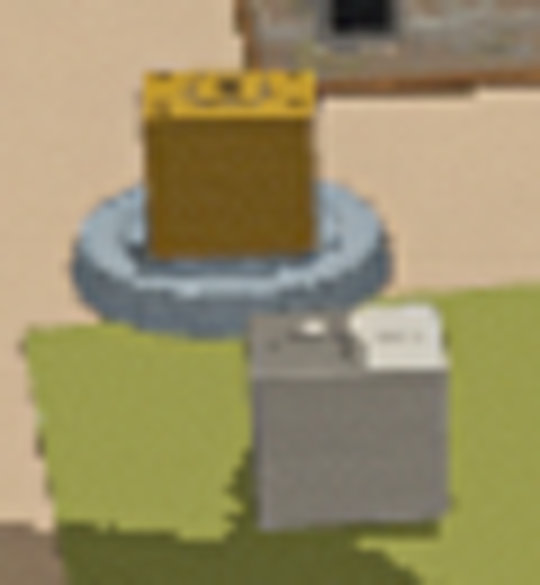

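```bash
python3 -c "
from h import *
np.set_printoptions(precision=4,suppress=True)
print('brass side',ray('side',unz([(230,88)],240,150,9),.06))
S=lambda p:unz(p,268,210,9)
W=ray('side',S([(88,143),(625,376),(122,417)]),.01)[:,:2]
print('screws FL?',W)  # image-left-top=near(x small) left; br=far-right; bl=near-right
print('centre diag',(W[0]+W[1])/2+0)
F=ray('side',S([(181,89),(415,75)]),.024)[:,:2]; print('leftfence screws',F)
G=ray('side',S([(555,131),(603,267)]),.024)[:,:2]; print('farfence screws',G)
T=lambda p:unz(p,310,185,7)
F2=ray('top',T([(131,358),(144,195)]),.024)[:,:2];G2=ray('top',T([(234,120),(398,133)]),.024)[:,:2]
print('top',F2,G2)
print('yaw L',[np.arctan2(*(f[1]-f[0])[::-1]) for f in(F,F2)],'yaw F',[np.arctan2((g[0]-g[1])[0]*-1,(g[0]-g[1])[1]) for g in(G,G2)])
"
```

```text
brass side [[ 0.4666 -0.0458  0.06  ]]
screws FL? [[ 0.4757 -0.2938]
 [ 0.5817 -0.404 ]
 [ 0.4734 -0.4021]]
centre diag [ 0.5287 -0.3489]
leftfence screws [[ 0.4979 -0.2954]
 [ 0.5537 -0.2971]]
farfence screws [[ 0.5817 -0.3265]
 [ 0.5809 -0.3827]]
top [[ 0.4956 -0.2956]
 [ 0.5515 -0.297 ]] [[ 0.5794 -0.3264]
 [ 0.5781 -0.3828]]
yaw L [np.float64(-0.031116318714517834), np.float64(-0.025133805385554125)] yaw F [np.float64(-0.01517489303151009), np.float64(-0.023228291100111122)]
```

The brass block is centred on the base to within about 1–2 mm in both views. Now I'll regrip the blank.

Call:
{"name": "move_arm", "arguments": {
  "moves": "-0.001 0.009 -0.03 0.006 0.01 -0.005; 0 0 -0.03 0 0 0; 0 0 -0.02 0 0 0; 0 0 0 0 0 0"
}}

```text
clock: 13.2
position: [0.4848, -0.1758, 0.0551]
orientation: [2.208, -2.235, -0.014]
contact_force: [0.2, 1.0, 0.7]
gripper_width: 0.0856
```

```bash
python3 -c "
from h import *; delta(.4887,-.1865,.019,-1.593)"
```

```text
d [ 0.0039 -0.0107 -0.0361] rot [-0.0061 -0.0065 -0.01  ] yaw now -1.5831 F [0.1998 1.0224 0.6581] T [ 0.0302 -0.0437 -0.013 ] w 0.0856 pos [ 0.4848 -0.1758  0.0551] j [-0.5659  0.6707  1.8356  0.0027  0.644   1.015 ] 13.2
```

Call:
{"name": "move_arm", "arguments": {
  "moves": "0.004 -0.011 -0.003 -0.006 -0.006 -0.01; 0 0 -0.015 0 0 0; 0 0 -0.008 0 0 0; 0 0 0 0 0 0"
}}

```text
clock: 13.6
position: [0.4905, -0.186, 0.0309]
orientation: [-2.199, 2.243, -0.006]
contact_force: [-0.1, -0.1, -0.5]
gripper_width: 0.0855
```

```bash
python3 -c "
from h import *; delta(.4887,-.1865,.019,-1.593)"
```

```text
d [-0.0018 -0.0005 -0.0119] rot [ 0.0023  0.0028 -0.0027] yaw now -1.5903 F [-0.1017 -0.1115 -0.5327] T [ 0.0125 -0.0114  0.02  ] w 0.0855 pos [ 0.4905 -0.186   0.0309] j [-0.5755  0.72    1.8295 -0.0007  0.5885  1.0153] 13.6
```

Call:
{"name": "move_arm", "arguments": {
  "moves": "-0.002 0 -0.008 0.002 0.003 -0.003; 0 0 -0.005 0 0 0; 0 0 -0.003 0 0 0; 0 0 0 0 0 0"
}}

```text
clock: 14.0
position: [0.4896, -0.187, 0.0156]
orientation: [-2.195, 2.247, -0.006]
contact_force: [-0.2, -0.1, -0.1]
gripper_width: 0.0851
```

```bash
python3 -c "
from h import *; delta(.4887,-.1865,.019,-1.593)
s=snapshot('side')
cv2.imwrite('pics/z8.png',cv2.resize(s[140:220,240:320],None,fx=7,fy=7))"
```

```text
d [-0.0009  0.0005  0.0034] rot [0.0024 0.0029 0.0008] yaw now -1.5938 F [-0.1757 -0.0774 -0.1294] T [ 0.0052 -0.0181  0.0529] w 0.0851 pos [ 0.4896 -0.187   0.0156] j [-0.5781  0.7488  1.8342 -0.0008  0.5549  1.0163] 14.0
```

View pics/z8.png

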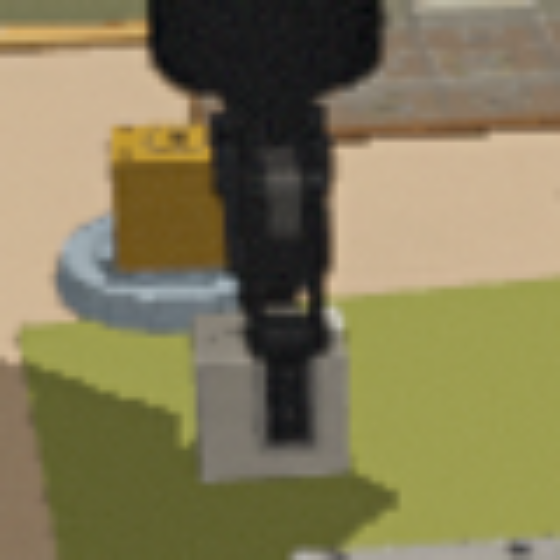

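The fingers straddle the blank about 5 mm toward +x of its centre. I'll nudge back, raise slightly and close.

Call:
{"name": "move_arm", "arguments": {
  "moves": "-0.004 0 0.003 0.002 0.003 0; 0 0 0 0 0 0"
}}

```text
clock: 14.25
position: [0.4854, -0.1871, 0.0191]
orientation: [2.196, -2.246, 0.0]
contact_force: [0.2, 0.2, 0.1]
gripper_width: 0.0853
```

Call:
{"name": "move_arm", "arguments": {
  "moves": "0 0 0 0 0 0; 0 0 0 0 0 0; 0 0 0 0 0 0; 0 0 0 0 0 0; 0 0 0 0 0 0; 0 0 0 0 0 0",
  "jaw": 1
}}

```text
clock: 14.85
position: [0.4859, -0.1874, 0.02]
orientation: [-2.196, 2.247, -0.003]
contact_force: [-0.3, 0.1, 1.2]
gripper_width: 0.0354
```

```bash
python3 -c "
from h import *; delta(.4887,-.1865,.019,-1.593)
s=snapshot('side')
cv2.imwrite('pics/z9.png',cv2.resize(s[140:220,240:320],None,fx=7,fy=7))"
```

```text
d [ 0.0028  0.0009 -0.001 ] rot [0.0014 0.0014 0.0007] yaw now -1.5937 F [-0.2552  0.0721  1.1944] T [0.0053 0.1294 0.0116] w 0.0354 pos [ 0.4859 -0.1874  0.02  ] j [-0.5827  0.7387  1.8405 -0.0007  0.5604  1.0116] 14.85
```

View pics/z9.png

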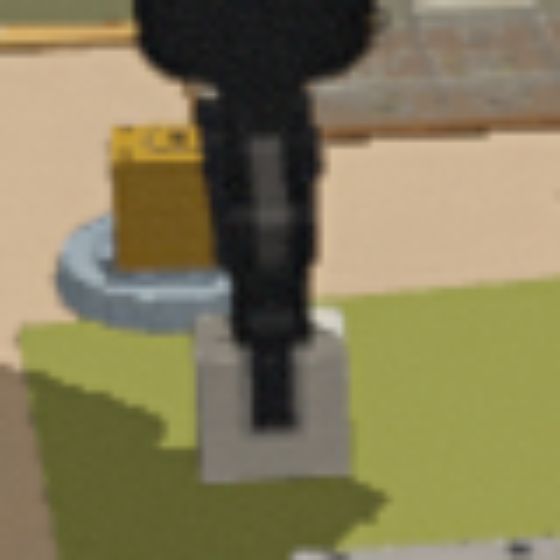

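Gripped and centred. I'll lift and carry it over the fixture.

Call:
{"name": "move_arm", "arguments": {
  "moves": "0 0 0.03 0 0 0; 0 0 0.04 0 0 0; 0.01 -0.03 0.01 0 0 0; 0.013 -0.04 0 0 0 0; 0.012 -0.04 0 0 0 0; 0.012 -0.03 0 0 0 0; 0 0 0 0 0 0"
}}

```text
clock: 15.6
position: [0.5294, -0.3282, 0.0998]
orientation: [2.197, -2.241, -0.015]
contact_force: [0.7, -0.0, -3.4]
gripper_width: 0.035
```

```bash
python3 -c "
from h import *; delta(.536,-.334,.030,-1.593)"
```

```text
d [ 0.0066 -0.0058 -0.0698] rot [-0.0046 -0.0089 -0.0025] yaw now -1.5906 F [ 0.6655 -0.0133 -3.3707] T [ 0.0003 -0.0328  0.0026] w 0.035 pos [ 0.5294 -0.3282  0.0998] j [-0.7329  0.6934  1.5357 -0.0031  0.9222  0.8596] 15.6
```

Call:
{"name": "move_arm", "arguments": {
  "moves": "0.006 -0.006 -0.02 -0.005 -0.009 -0.002; 0 -0.002 -0.02 0 0 0; 0 0 -0.005 0 0 0; 0 0 0 0 0 0"
}}

```text
clock: 16.0
position: [0.533, -0.3345, 0.0512]
orientation: [-2.195, 2.247, 0.01]
contact_force: [0.5, -0.5, -2.1]
gripper_width: 0.035
```

```bash
python3 -c "
from h import *; delta(.536,-.334,.030,-1.593)"
```

```text
d [ 0.003   0.0005 -0.0212] rot [-0.0045 -0.0043  0.0014] yaw now -1.5944 F [ 0.4934 -0.5438 -2.0791] T [-0.019   0.0135  0.0121] w 0.035 pos [ 0.533  -0.3345  0.0512] j [-0.7379  0.7697  1.5419  0.0005  0.8362  0.8561] 16.0
```

Call:
{"name": "move_arm", "arguments": {
  "moves": "0.002 0 -0.01 -0.004 -0.004 0.001; 0 0 -0.006 0 0 0; 0 0 -0.002 0 0 0; 0 0 0 0 0 0"
}}

```text
clock: 16.4
position: [0.5351, -0.3328, 0.0329]
orientation: [-2.198, 2.244, 0.001]
contact_force: [-0.4, 0.4, -2.6]
gripper_width: 0.0349
```

```bash
python3 -c "
from h import *; delta(.536,-.334,.029,-1.593)
s=snapshot('side')
cv2.imwrite('pics/za.png',cv2.resize(s[190:270,265:350],None,fx=7,fy=7))"
```

```text
d [ 0.0009 -0.0012 -0.0039] rot [-0.0006 -0.0002 -0.0012] yaw now -1.5918 F [-0.3973  0.3656 -2.5998] T [0.001  0.0242 0.0228] w 0.0349 pos [ 0.5351 -0.3328  0.0329] j [-0.7336  0.7968  1.549   0.0004  0.7964  0.8579] 16.4
```

View pics/za.png

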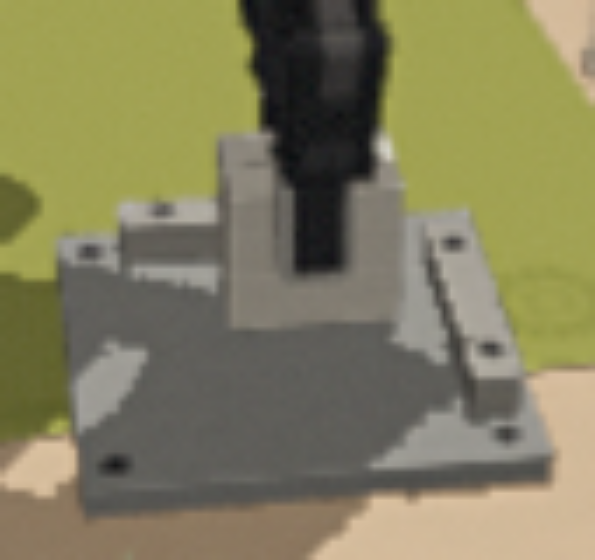

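The blank hangs just above the plate, inside both fences, with about 10 mm left to the far fence. I'll touch down.

Call:
{"name": "move_arm", "arguments": {
  "moves": "0 0 -0.003 0 0 0; 0 0 -0.003 0 0 0; 0 0 -0.002 0 0 0; 0 0 0 0 0 0"
}}

```text
clock: 16.85
position: [0.5363, -0.3337, 0.0288]
orientation: [-2.198, 2.244, -0.005]
contact_force: [0.2, -0.6, -2.4]
gripper_width: 0.0352
```

Call:
{"name": "move_arm", "arguments": {
  "moves": "0 0 -0.003 0 0.002 0; 0 0 -0.002 0 0 0"
}}

```text
clock: 17.05
position: [0.5367, -0.3341, 0.028]
orientation: [2.198, -2.244, 0.004]
contact_force: [-2.7, 1.9, 11.4]
gripper_width: 0.0347
```

On the plate. Now I'll slide toward the far fence with light downward load.

Call:
{"name": "move_arm", "arguments": {
  "moves": "0 0 0 0 0 0; 0.004 0 0 0 0 0; 0.004 0 0 0 0 0; 0.002 0 0 0 0 0"
}}

```text
clock: 17.45
position: [0.5463, -0.3344, 0.0281]
orientation: [2.197, -2.242, 0.002]
contact_force: [-5.4, -0.9, 6.0]
gripper_width: 0.035
```

```bash
python3 -c "
from h import *; delta(.548,-.3225,.028,-1.593)"
```

```text
d [ 0.0017  0.0119 -0.0001] rot [ 0.0028 -0.0009 -0.0018] yaw now -1.5912 F [-5.4271 -0.8888  5.9589] T [-0.0003  0.8669 -0.0111] w 0.035 pos [ 0.5463 -0.3344  0.0281] j [-0.7222  0.813   1.5227 -0.0037  0.8047  0.8716] 17.45
```

Call:
{"name": "move_arm", "arguments": {
  "moves": "0.003 0 0 0 0 0; 0.003 0 0 0 0 0; 0.003 0 0 0 0 0"
}}

```text
clock: 17.75
position: [0.5485, -0.3344, 0.0285]
orientation: [2.193, -2.232, -0.02]
contact_force: [-9.7, -2.1, 6.7]
gripper_width: 0.0349
```

```bash
python3 -c "
from h import *; delta(.548,-.3225,.028,-1.593)"
```

```text
d [-0.0005  0.0119 -0.0005] rot [-0.0005 -0.0175 -0.0045] yaw now -1.5885 F [-9.698 -2.134  6.652] T [-0.3913  1.5051 -0.1657] w 0.0349 pos [ 0.5485 -0.3344  0.0285] j [-0.7159  0.8183  1.5047 -0.0151  0.8321  0.8828] 17.75
```

Call:
{"name": "move_arm", "arguments": {
  "moves": "0 0.004 0 0 -0.015 -0.004; 0 0.005 0 0 0 0; 0 0.004 0 0 0 0"
}}

```text
clock: 18.05
position: [0.5486, -0.3239, 0.0281]
orientation: [2.193, -2.245, 0.002]
contact_force: [-4.2, -4.6, -0.6]
gripper_width: 0.0354
```

```bash
python3 -c "
from h import *; delta(.548,-.3225,.028,-1.593)"
```

```text
d [-0.0006  0.0014 -0.0001] rot [ 0.0033 -0.0013  0.0009] yaw now -1.5939 F [-4.2342 -4.5873 -0.605 ] T [-0.758   0.6492 -0.1216] w 0.0354 pos [ 0.5486 -0.3239  0.0281] j [-0.7068  0.8099  1.5323 -0.0047  0.7983  0.8904] 18.05
```

Call:
{"name": "move_arm", "arguments": {
  "moves": "0.002 0.004 0 0.003 -0.001 0; 0.002 0.004 0 0 0 0; 0.002 0.004 0 0 0 0"
}}

```text
clock: 18.35
position: [0.5489, -0.3215, 0.0285]
orientation: [2.188, -2.227, 0.005]
contact_force: [-10.5, -12.0, 0.8]
gripper_width: 0.0352
```

```bash
python3 -c "
from h import *; delta(.548,-.3225,.028,-1.593)
s=snapshot('side')
cv2.imwrite('pics/zc.png',cv2.resize(s[190:270,265:350],None,fx=7,fy=7))"
```

```text
d [-0.0009 -0.001  -0.0005] rot [ 0.0163 -0.0117 -0.0047] yaw now -1.5882 F [-10.5061 -12.0427   0.7834] T [-2.0369  1.6743 -0.4171] w 0.0352 pos [ 0.5489 -0.3215  0.0285] j [-0.6958  0.8092  1.5328 -0.0279  0.7983  0.912 ] 18.35
```

View pics/zc.png

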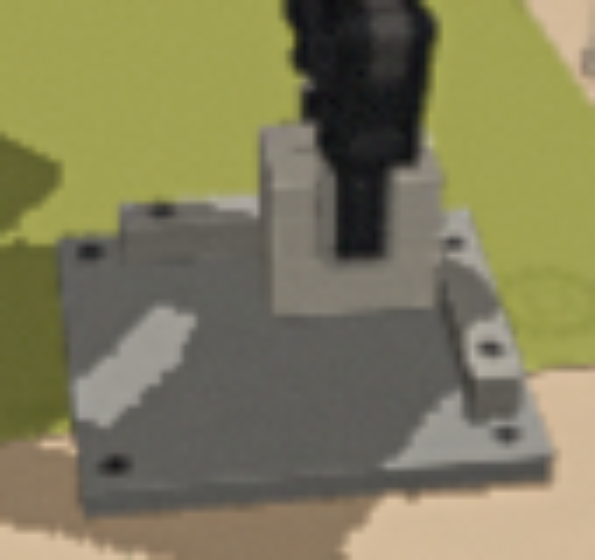

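Both axes now press back (−10.5 N, −12 N) at the predicted home position (0.549, −0.3215). The tool leans about 0.02 rad, so I'll straighten while pressing more firmly.

Call:
{"name": "move_arm", "arguments": {
  "moves": "0.004 0.004 -0.002 0.025 -0.018 -0.006; 0.005 0.005 -0.002 0.02 -0.015 -0.004"
}}

```text
clock: 18.6
position: [0.5489, -0.3218, 0.0282]
orientation: [-2.191, 2.232, 0.013]
contact_force: [-23.2, -14.9, 17.5]
gripper_width: 0.035
```

```bash
python3 -c "
from h import *; delta(.548,-.3225,.028,-1.593)"
```

```text
d [-0.0009 -0.0007 -0.0002] rot [-0.0156  0.0036 -0.0038] yaw now -1.5892 F [-23.2465 -14.9266  17.5248] T [-3.3564  4.162  -0.2987] w 0.035 pos [ 0.5489 -0.3218  0.0282] j [-0.7123  0.8106  1.5301  0.0196  0.8085  0.8633] 18.6
```

Call:
{"name": "move_arm", "arguments": {
  "moves": "0.004 0.005 0 -0.006 0 -0.004; 0.004 0.006 0 0.004 -0.003 -0.004; 0.004 0.006 0 0.006 -0.004 -0.004"
}}

```text
clock: 18.9
position: [0.5489, -0.3215, 0.0286]
orientation: [2.191, -2.238, -0.006]
contact_force: [-15.0, -18.0, -0.2]
gripper_width: 0.0349
```

```bash
python3 -c "
from h import *; delta(.548,-.3225,.028,-1.593)"
```

```text
d [-0.0009 -0.001  -0.0006] rot [ 0.004  -0.0096 -0.0007] yaw now -1.5923 F [-15.0375 -17.969   -0.2168] T [-3.1415  2.7627 -0.0768] w 0.0349 pos [ 0.5489 -0.3215  0.0286] j [-0.7009  0.8102  1.529  -0.0129  0.8072  0.9004] 18.9
```

Call:
{"name": "move_arm", "arguments": {
  "moves": "0.006 0.006 -0.001 0.008 -0.012 -0.001"
}}

```text
clock: 19.0
position: [0.549, -0.3215, 0.0285]
orientation: [2.195, -2.235, -0.006]
contact_force: [-26.4, -19.4, 15.9]
gripper_width: 0.0348
```

```bash
python3 -c "
from h import *; delta(.548,-.3225,.028,-1.593)
s=snapshot('side');t=snapshot('top')
for i in range(6): snapshot('top')
delta(.548,-.3225,.028,-1.593)
for i in range(6): snapshot('top')
delta(.548,-.3225,.028,-1.593)
cv2.imwrite('pics/side9.png',s)
cv2.imwrite('pics/zd.png',cv2.resize(s[190:270,265:350],None,fx=7,fy=7,interpolation=cv2.INTER_CUBIC))
cv2.imwrite('pics/top9.png',t)"
```

```text
d [-0.001  -0.001  -0.0005] rot [ 0.0038 -0.0092 -0.0041] yaw now -1.5889 F [-26.4027 -19.4408  15.8979] T [-3.3204  4.4838 -0.4889] w 0.0348 pos [ 0.549  -0.3215  0.0285] j [-0.701   0.8103  1.529  -0.0122  0.807   0.8964] 19.0
d [-0.001  -0.001  -0.0005] rot [ 0.0034 -0.0084 -0.0029] yaw now -1.5901 F [-21.8244 -18.7922   7.4112] T [-3.1172  3.679  -0.3259] w 0.0349 pos [ 0.549  -0.3215  0.0285] j [-0.7014  0.8101  1.5295 -0.011   0.8062  0.8964] 19.4
d [-0.001  -0.001  -0.0006] rot [ 0.0034 -0.0084 -0.0029] yaw now -1.5901 F [-21.7569 -17.4507   8.11  ] T [-3.1806  3.6889 -0.3213] w 0.0348 pos [ 0.549  -0.3215  0.0286] j [-0.7014  0.8101  1.5296 -0.011   0.8062  0.8963] 19.7
```

View pics/zd.png

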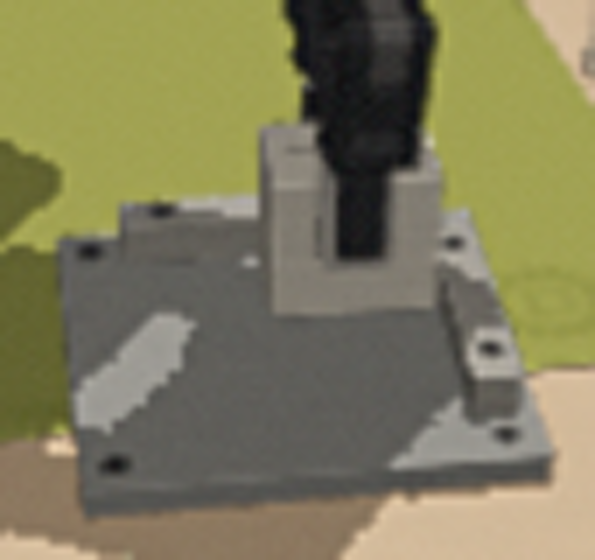

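View pics/top9.png

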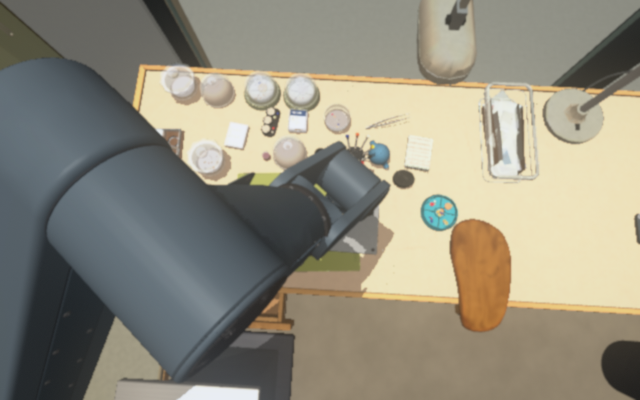

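View pics/side9.png

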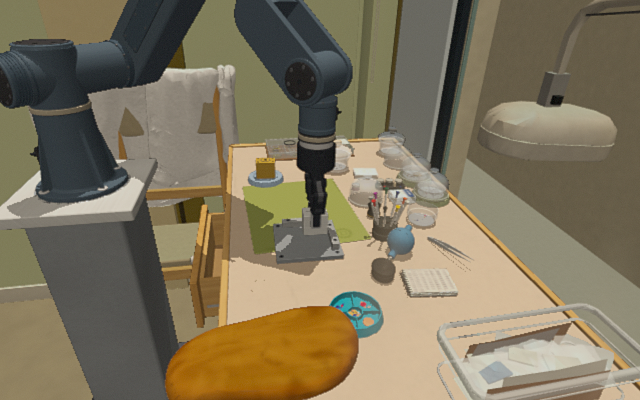

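Forces hold steady over 0.6 s, but friction on one fence could fake the stop on the other. I'll check the corner geometry, then ease off each axis in turn and push the other.

```bash
python3 -c "
from h import *
np.set_printoptions(precision=4,suppress=True)
W=ray('side',unz([(437,307),(275,313)],265,190,7),.01)[:,:2]; a=-.022
for c in((.5287,-.3489),):
  print((W-np.array(c))@np.array([[np.cos(a),-np.sin(a)],[np.sin(a),np.cos(a)]]))
"
```

```text
[[ 0.0459  0.0102]
 [-0.0022  0.0131]]
```

Call:
{"name": "move_arm", "arguments": {
  "moves": "-0.002 0.005 0.001 0.006 0 0; -0.001 0.006 0.001 0.006 0 0"
}}

```text
clock: 19.9
position: [0.5477, -0.3215, 0.0308]
orientation: [2.195, -2.238, 0.01]
contact_force: [-2.4, -15.3, -10.1]
gripper_width: 0.0351
```

```bash
python3 -c "
from h import *; delta(.548,-.3225,.028,-1.593)"
```

```text
d [ 0.0003 -0.001  -0.0028] rot [ 0.0094 -0.0002 -0.0026] yaw now -1.5904 F [ -2.386  -15.3044 -10.128 ] T [-2.9292  0.5367 -0.0729] w 0.0351 pos [ 0.5477 -0.3215  0.0308] j [-0.703   0.803   1.5403 -0.0103  0.7923  0.8946] 19.9
```

The y stop held at 15 N with x unloaded, so it is the real fence. The tool rose about 2 mm, so I'll re-seat downwards and then press into both fences again.

Call:
{"name": "move_arm", "arguments": {
  "moves": "0 -0.001 -0.003 0 0 0; 0 0 -0.005 0 0 0; 0 0 -0.005 0 0 0"
}}

```text
clock: 20.2
position: [0.5484, -0.3231, 0.028]
orientation: [2.194, -2.239, 0.01]
contact_force: [-9.3, 2.3, 29.7]
gripper_width: 0.0347
```

```bash
python3 -c "
from h import *; delta(.548,-.3225,.028,-1.593)"
```

```text
d [-0.0004  0.0006 -0.    ] rot [ 0.0094 -0.0003 -0.0023] yaw now -1.5907 F [-9.2522  2.3035 29.6625] T [ 0.671   1.6397 -0.0298] w 0.0347 pos [ 0.5484 -0.3231  0.028 ] j [-0.7043  0.8085  1.537  -0.0104  0.7903  0.8936] 20.2
```

Call:
{"name": "move_arm", "arguments": {
  "moves": "0.003 0 0 0.004 0 -0.002; 0.005 0 0 0.004 -0.004 0"
}}

```text
clock: 20.4
position: [0.549, -0.322, 0.0292]
orientation: [2.196, -2.235, -0.016]
contact_force: [-18.0, -8.8, 3.7]
gripper_width: 0.0347
```

```bash
python3 -c "
from h import *; delta(.548,-.3225,.028,-1.593)"
```

```text
d [-0.001  -0.0005 -0.0012] rot [-0.0013 -0.013  -0.0046] yaw now -1.5884 F [-18.0348  -8.7592   3.749 ] T [-1.7027  3.0537 -0.3402] w 0.0347 pos [ 0.549  -0.322   0.0292] j [-0.7023  0.811   1.5236 -0.0101  0.8178  0.893 ] 20.4
```

The x stop is also real: 18 N with no motion, more than friction could hold. Now the final press.

Call:
{"name": "move_arm", "arguments": {
  "moves": "0.003 0.004 -0.003 0.003 -0.013 -0.005; 0.005 0.006 -0.002 0.006 -0.012 -0.004; 0.005 0.006 -0.001 0.006 -0.01 -0.003"
}}

```text
clock: 20.7
position: [0.549, -0.3215, 0.0283]
orientation: [2.198, -2.235, 0.005]
contact_force: [-19.0, -20.6, 0.8]
gripper_width: 0.0349
```

```bash
python3 -c "
from h import *; delta(.548,-.3225,.028,-1.593)
for i in range(8): s=snapshot('side')
delta(.548,-.3225,.028,-1.593)
cv2.imwrite('pics/ze.png',cv2.resize(s[150:270,240:350],None,fx=5,fy=5,interpolation=cv2.INTER_CUBIC))"
```

```text
d [-0.001  -0.001  -0.0003] rot [ 0.0071 -0.0027 -0.0059] yaw now -1.5871 F [-18.9532 -20.6117   0.8426] T [-3.2701  3.3999 -0.4216] w 0.0349 pos [ 0.549  -0.3215  0.0283] j [-0.7018  0.8087  1.5351 -0.01    0.7953  0.8923] 20.7
d [-0.0009 -0.001  -0.0003] rot [ 0.0064 -0.0027 -0.0052] yaw now -1.5878 F [-19.993  -17.4505   6.5908] T [-3.0731  3.449  -0.3578] w 0.0348 pos [ 0.5489 -0.3215  0.0283] j [-0.7021  0.8088  1.5349 -0.0093  0.7959  0.8921] 21.1
```

View pics/ze.png

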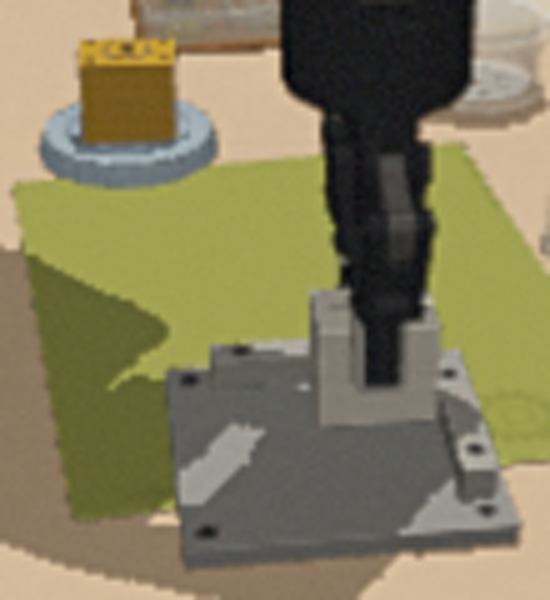

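The blank stands in the corner at (375,365) in the picture, gripped and pressing 20 N and 17 N into the two fences with about 7–9 N downward. Its tilt is under 0.01 rad. The brass block stands centred on the base at (127,90). Handing in.

```bash
python3 -c "
from h import *; print(bot.finish_job()); delta(.548,-.3225,.028,-1.593)"
```

```text
the job is handed in; nothing more can be done
None
the job is handed in; nothing more can be done
```

The two blocks are swapped and the job was handed in at about 21 s of the 72 s limit. I parked the blank on the mat, stood the brass block on the blue base, then pressed the blank into the fixture's corner and left it gripped.

**Last checks:**
- **Blank in the corner:** it was steady over the last 0.4 s, pressing about 20 N on the far fence and 17 N on the left fence, and about 7 N down on the plate. I unloaded x and pushed y, then eased y off and pushed x. Each stop held, so they are the fences and not friction. The tool's yaw and tilt are within about 0.007 rad of square and upright.
- **Brass block:** it is upright and within about 1–2 mm of the base centre in both camera views.
- **Other things on the bench:** nothing I could see in the last pictures had moved, though the arm hides part of the top view.

**Not clean:**
- **Brass release:** the gripper had crept up slightly when I released it, so the block dropped 1–2 mm onto the base.
- **Blank lift:** during the friction check the tool rose about 2 mm. I pushed the blank back down to its original contact height before the final press.
- **Camera offset:** the two views disagree by 2–3 mm in x. One edge picked in the side view put the blank's corner 1–4 mm from its expected place, so I relied on the contact checks for the seating.

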